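# Run down the loose wing nut of a hold-down jig

### The job

One of the two wing nuts on the hold-down board was left loose: it stands higher on its stud than its neighbour. Without gripping anything, stroke its wings round clockwise (seen from above) with a closed fingertip, as many strokes as it takes, until the nut is fully home on its washer; push lightly and stop when it comes up snug. Leave the tight wing nut as it is, and do not shift the bolt, the small hex nut or the tape measure lying around.

Things in the scene. Friction and masses are not known exactly. Their poses are not given: they have to be found in the camera images.
- board: fixed plywood board 200 x 250 x 18 mm; origin at its underside, half-way between two studs; x to the side where a pine offcut (60 wide, 200 along y, 45 high) is clamped, y along the studs. Steel strap clamps at y = +70 and -70 mm, each with a fixed upright stud, washer and wing nut; strap 30 mm wide along x, its top 71 mm above the worktop. One nut is loose, one tight; the sides vary
- stud_a (a point): point on the vertical axis of the loose wing nut's stud, at the top of its washer (74 mm above the worktop), where the nut seats; does not move in the run. The stud is 12 mm thick, its top 35 mm above this point
- wingnut_a (a joint): angle in rad by which the LOOSE wing nut is unscrewed: 0 = fully home on its washer (end of travel, gives 0.1 rad at 20 N on a wing), falls as it turns clockwise seen from above, starts between 4 and 6.5. It climbs 10 mm per turn (quick-action thread) and stays where it is left; turning it takes about 0.06 N m, that is 2 N at the wings
- wing_a (a point): centre of one wing's tip disc on the loose nut, 33 mm from the axis, 18 mm above the nut's underside; moves with the nut. The other wing is straight opposite. Wings: flat, upright, 7 mm thick, reaching 44 mm from the axis, from 6 to 24 mm (tip discs 7 to 29 mm) above the nut's underside. Hub: 28 mm across at its foot, 18 mm high
- stud_b (a point): the same point of the other stud, that of the tight wing nut
- wingnut_b (a joint): angle of the TIGHT wing nut, same shape and sense, starts at 0 and must stay there; its wings stand 0.9 rad anticlockwise from the board's x
- bolt: loose steel bolt standing on its head on the board's front part, 24 mm across, 60 mm high, bystander; origin centre of its underside
- small_nut: loose steel hex nut 19 x 22 x 10 mm lying on the board's front part, bystander; origin centre of its underside
- tape_measure: loose pocket tape measure 35 x 74 x 63 mm beyond the board, bystander; origin centre of its underside

How it is judged:
At the end, for the whole second after the job is handed in: the loose wing nut is home on its washer (within 0.2 rad) and at rest, the other nut still tight (within 0.2 rad), and the bolt, small nut and tape measure lie within 20 mm of where they were (value of joint each of wingnut_a, wingnut_b below 0.2 rad and velocity of joint wingnut_a between -0.05 and 0.05 rad/s and distance of each of bolt, small_nut, tape_measure from where it was at the start of the episode below 0.02 m); the robot touches nothing.
It fails at once if the loose nut is gripped or forced (more than 38 N between fingers and nut) (contact force between the fingers and wingnut_a above 38 N).
It fails at once if the tight nut is turned (value of joint wingnut_b above 0.2 rad).
It fails at once if a bystander is shifted, lifted or carried (distance of any of bolt, small_nut, tape_measure from where it was at the start of the episode above 0.02 m).
It also fails if it takes over 48 s, if anything falls off the work surface, if the arm or the gripper's body presses on something with over 40 N, if the wrist force passes 120 N, or if a joint passes its speed limit or range.

### The arm

A 6-joint arm with a two-finger parallel gripper is mounted at the origin on a cart in front of the work surface, level with it; the furniture and walls round the work are solid. World frame = base frame: x ahead of the robot, y to its left, z up, the work surface at z = 0. Lengths are in m, angles in rad, forces in N, time in s.
With the tool pointing down it reaches from about 0.4 to 0.925 m from the base axis. Payload 3.4 kg.
Tool frame: the origin (TCP) lies at the very end of the fingers, on their centre line; the grasp point (between the pads) lies 19 mm behind it; z points along the fingers, y is the line along which they close (so a half turn about z gives the same grasp; the last joint's range is limited). The gripper opens to 85 mm and grips with 20 to 120 N. Pads are 22 mm wide; open, the fingers measure 114 mm over their backs; the gripper's body (76 mm by 85 mm) begins 54 mm behind the grasp point. The pads swing forward as they close: fully open they stand 13 mm farther back than shut.
Start: joints at [-1.19, 0.307, 1.506, -0, 1.328, -0.073], TCP at [0.253, -0.517, 0.231] pointing down, gripper open.
Joint ranges: [-3.12, 3.12], [-1.05, 2.28], [0.14, 2.33], [-1.42, 4.57], [0.1, 2.73], [-2.68, 2.68]. Speed limits (rad/s): [2.57, 2.57, 3.14, 3.14, 3.14, 3.14].

### API

Orientations are given as a unit quaternion [w, x, y, z].
In Python, from bench import arm gives the robot as it stands.
- The arm moves only by the tool carry_out, never from a script. Its argument "targets" is a list of rows, each a list of 6 numbers: the shift along the tool's x, y, z in units of 0.25 m (1.0 is 0.25 m), then the turn, a rotation vector about the tool's x, y, z in units of 60 degrees (1.0 is 60 degrees). In form: [[tx, ty, tz, ax, ay, az], ...]. A call has 1 to 8 rows; each row is the pose to reach, as a shift and turn from the pose commanded when the call began, along the tool's axes at that moment; what a row does not reach only later rows make up. A row lasts 1/8 s, in which the tool goes at most 62.5 mm and 10.7 degrees, less where a joint would pass 70% of its speed; a pose out of reach is approached as far as the arm can. A call with a number of a shift or a turn outside -1 to 1 is refused whole. A call with a gripper value outside its range is refused whole. "grip" is the closure, from -1 (fully open) to 1 (shut), set as the call begins (left out, the last holds). The fingers move at their own pace and stop on an object; "squeeze" is the grip in N (left out, the last holds). Time passes only in rows, so rows that repeat a pose let the fingers close. It gives the time, the measured TCP pose, the force, the opening and the grip force at its end, in the units of the state.
- arm.observe(): the state, without advancing time (a new reading comes with each control period).
- arm.snapshot(name): name is "scene" or "top"; returns the picture (400x640x3 uint8, red, green, blue); there is no depth.
- arm.get_calibration(name): a dict with "fx", "fy", "cx", "cy" (pixels), "eye" and "orientation" of the camera in the world. Camera axes: x right, y up, looking along -z (the intrinsics and any distortion apply to the point x, -y, -z); pixel columns grow to the right and rows downward; lengths in m; the calibration is good to about 2 mm. A picture is of the moment at which its call begins. get_calibration takes no time and is no camera call.
- arm.sign_off(): hands the job in; it is judged then, once.
The state is a dict: "time": time; "qpos": joint angles; "qd": joint speeds; "tau": joint torques, N m; "eef_pos": TCP position; "eef_rot": TCP orientation; "ft_force": force on the tool from outside, world axes, zero at the start; "moment": the same for the moment, N m; "width": opening from 0.0 (shut) to 1.0 (fully open); "gripper_force": force on a finger pad.
Only numpy, scipy, OpenCV 4.12 (cv2) and the standard library are available. Lean on these libraries where they do the work, as an engineer would, in place of code of your own. Each camera call takes 0.05 s, during which the arm holds its last target. There are 200 camera calls.

## Working session

There is one attempt and no reset: what is moved stays moved. The work goes in short steps, Python scripts to look and compute and a tool call to move; the robot and the scene stay as the last step left them, time stands still between calls to the robot, and variables do not carry over. Pictures are saved under pics/ and viewed, at most 10 in all, crops included, and the job is handed in when it is done.

Besides the shell and the picture viewer there is one more tool, called after "Call:" as name([rows], argument=value, ...), one row to a line, values as JSON. carry_out: Moves the arm, as the interface text tells. Shifts and turns lie within -1 to 1; 1 stands for 0.25 m of shift or 60 degrees of turn. Its arguments: {"type":"object","properties":{"targets":{"type":"array","items":{"type":"array","items":{"type":"number"}}},"grip":{"type":"number"},"squeeze":{"type":"number"}},"required":["targets"]}

```bash
ls; mkdir -p pics; python3 - <<'E'
from bench import arm
import cv2
s=arm.observe();print(s)
for n in("scene","top"):
    print(n,arm.get_calibration(n)); cv2.imwrite(f"pics/{n}0.png",arm.snapshot(n)[:,:,::-1])
E
```

```text
pics
{'time': 0.0, 'qpos': array([-1.18951450e+00,  3.07534703e-01,  1.50771092e+00,  2.60292716e-05,
        1.32838239e+00, -7.35312585e-02]), 'qd': array([-1.15782769e-03,  3.12786910e-05, -1.18365509e-03, -5.61044049e-04,
       -1.36935646e-04, -3.55188294e-04]), 'tau': array([-9.73390961e-04, -4.57561004e+01, -2.51917398e+01, -2.81126031e-04,
        1.33165478e-02,  1.04864768e-05]), 'eef_pos': array([ 0.25229804, -0.51589706,  0.23038881]), 'eef_rot': array([-1.00759051e-03,  9.74254573e-01,  2.25448423e-01, -1.43496717e-04]), 'ft_force': array([ 0.56570268, -0.24465004,  0.33827251]), 'moment': array([ 0.03313651,  0.0037448 , -0.04752997]), 'gripper_force': 0.0, 'width': 0.999911651173364}
scene {'fx': 444.97927229758386, 'fy': 444.97927229758386, 'cx': 320.38025908035127, 'cy': 189.6737814788473, 'eye': array([0.12090064, 0.3407997 , 0.52897615]), 'orientation': array([-0.31862143, -0.17402577,  0.46508414,  0.80739839])}
top {'fx': 391.0118678762037, 'fy': 391.0118678762037, 'cx': 320.8740145112317, 'cy': 205.77726848723555, 'eye': array([ 0.52023537, -0.18014009,  0.92429966]), 'orientation': array([ 0.70903588,  0.0428922 , -0.04239603, -0.70258876])}
```

View pics/scene0.png

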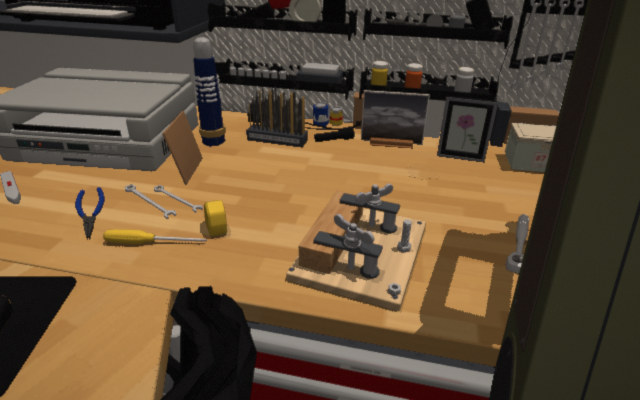

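View pics/top0.png

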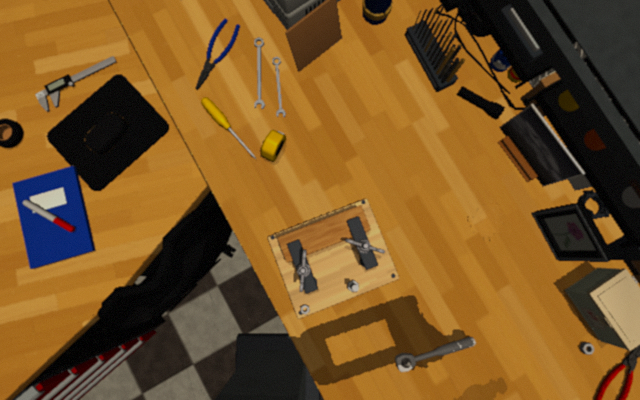

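The scene view shows the board around (355,245), with studs near (352,235) and (375,195). In the top view the nuts are near (304,270) and (362,245). I'll enlarge both.

```bash
python3 - <<'E'
import cv2,numpy as np
a=cv2.imread("pics/scene0.png")[175:305,285:430];b=cv2.imread("pics/top0.png")[192:322,262:407]
f=lambda i:cv2.resize(i,(800,717),interpolation=cv2.INTER_CUBIC)[:,:]
g=lambda i:np.clip(cv2.resize(i,None,fx=4.5,fy=4.5,interpolation=cv2.INTER_CUBIC)*1.4,0,255).astype('uint8')
cv2.imwrite("pics/sc.png",g(a));cv2.imwrite("pics/tc.png",g(b))
E
```

```text
(no output)
```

View pics/sc.png

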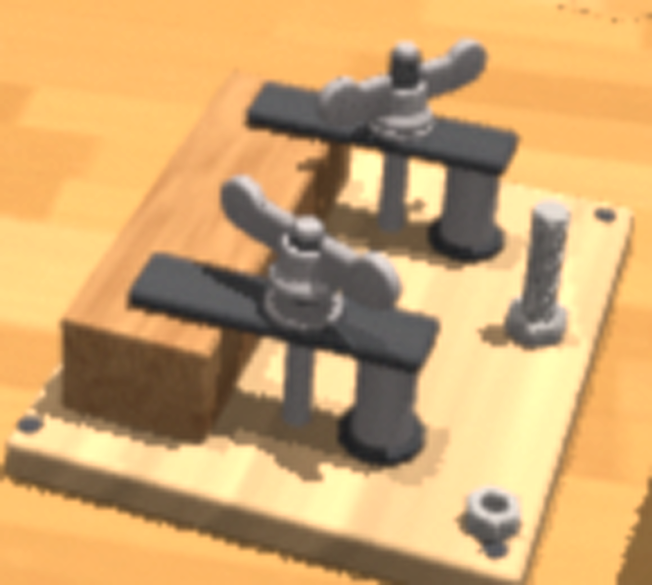

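View pics/tc.png

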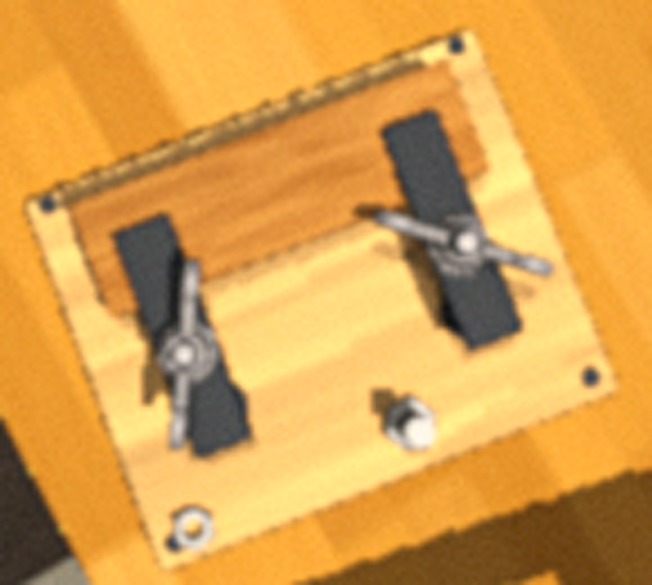

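The scene crop shows the near nut with almost no stud showing above its hub, so it is the loose one: stud top about (308,225), wing tips (240,198) and (380,280). The far nut shows a lot of dark stud, so it is tight: stud top (405,48). In the top crop the loose nut is at (184,354) with tips (190,268) and (177,440), and the tight nut is at (466,242).

```bash
cat > h.py <<'E'
import numpy as np, cv2
from scipy.spatial.transform import Rotation as R
from bench import arm
C={n:arm.get_calibration(n) for n in("scene","top")}
def rot(q): return R.from_quat(np.roll(q,-1)).as_matrix()
def ray(n,p):
    c=C[n]; d=rot(c["orientation"])@np.array([(p[0]-c["cx"])/c["fx"],-(p[1]-c["cy"])/c["fy"],-1]); return np.array(c["eye"]),d
def tri(ps,pt):
    (e1,d1),(e2,d2)=ray("scene",ps),ray("top",pt)
    t=np.linalg.lstsq(np.c_[d1,-d2],e2-e1,rcond=None)[0]
    a,b=e1+t[0]*d1,e2+t[1]*d2; return (a+b)/2,np.linalg.norm(a-b)
def atz(n,p,z): e,d=ray(n,p); return e+d*(z-e[2])/d[2]
def proj(n,X):
    c=C[n]; v=rot(c["orientation"]).T@(np.asarray(X)-c["eye"]); return np.array([c["cx"]+c["fx"]*v[0]/-v[2],c["cy"]-c["fy"]*v[1]/-v[2]])
sc=lambda u,v:(285+u/4.5,175+v/4.5); tc=lambda u,v:(262+u/4.5,192+v/4.5)
E
python3 - <<'E'
from h import *
np.set_printoptions(precision=4,suppress=True)
for k,a,b in [("studA",(308,222),(184,354)),("studB",(405,47),(466,242)),("tip1",(240,200),(189,275)),("tip2",(378,280),(178,430)),
 ("tipB1",(345,103),(375,215)),("tipB2",(462,67),(535,264)),("bolt top",(551,210),(418,432)),("nut",(493,503),(193,527))]:
    X,r=tri(sc(*a),tc(*b)); print(k,X,r)
print("A at .109",atz("scene",sc(308,222),.109),atz("top",tc(184,354),.109))
print("B at .109",atz("scene",sc(405,47),.109),atz("top",tc(466,242),.109))
c=[atz("top",tc(*p),.018) for p in((27,203),(470,30),(617,385),(165,568))]; print(np.array(c),np.mean(c,0))
s=arm.observe(); print(proj("top",s["eef_pos"]),proj("scene",s["eef_pos"]), proj("top",[0,0,0]))
print(rot(s["eef_rot"]))
E
```

```text
studA [ 0.4838 -0.1436  0.1096] 0.0009298458923594534
studB [ 0.5358 -0.2729  0.1091] 0.0012764689491560224
tip1 [ 0.519  -0.1456  0.1018] 0.0026662254647551115
tip2 [ 0.4491 -0.141   0.1025] 0.0007845757625359707
tipB1 [ 0.544  -0.235   0.0951] 0.012043662664340182
tipB2 [ 0.5271 -0.3072  0.0884] 0.0008725988591964549
bolt top [ 0.4467 -0.2535  0.078 ] 0.0017085666297490107
nut [ 0.3949 -0.1459  0.0279] 0.0018593927846469304
A at .109 [ 0.484  -0.1446  0.109 ] [ 0.4842 -0.1433  0.109 ]
B at .109 [ 0.5355 -0.2735  0.109 ] [ 0.5364 -0.2726  0.109 ]
[[ 0.556  -0.0574  0.018 ]
 [ 0.6479 -0.2855  0.018 ]
 [ 0.4666 -0.3592  0.018 ]
 [ 0.3741 -0.1312  0.018 ]] [ 0.5112 -0.2083  0.018 ]
[519.6209 415.8636] [594.6929 131.5825] [236.4001 492.0427]
[[ 0.8983  0.4393 -0.0007]
 [ 0.4393 -0.8983  0.0017]
 [ 0.0001 -0.0018 -1.    ]]
```

Loose nut: axis at (0.484, −0.144), wings roughly along world x, about 8–10 mm up. I'll close the fingers and travel high to a point behind the +x wing.

Call:
carry_out([
  [0.1, -0.06, 0, 0, 0, 0],
  [0.2, -0.12, 0, 0, 0, 0],
  [0.3, -0.18, 0, 0, 0, 0],
  [0.4, -0.25, 0, 0, 0, 0],
  [0.5, -0.31, 0, 0, 0, 0],
  [0.6, -0.37, 0, 0, 0, 0],
  [0.7, -0.43, 0, 0, 0, 0],
  [0.8, -0.5, 0, 0, 0, 0],
], grip=1, squeeze=20)

```text
time: 1.1
eef_pos: [0.3776, -0.3155, 0.2309]
eef_rot: [-0.0, 0.974, 0.225, -0.0]
ft_force: [-0.0, -0.4, -0.0]
width: 0.005
gripper_force: 0.0
```

Call:
carry_out([
  [0.12, -0.07, 0, 0, 0, 0],
  [0.24, -0.15, 0, 0, 0, 0],
  [0.36, -0.22, 0, 0, 0, 0],
  [0.5, -0.3, 0, 0, 0, 0],
  [0.65, -0.4, 0, 0, 0, 0],
  [0.75, -0.45, 0, 0, 0, 0],
  [0.817, -0.493, 0, 0, 0, 0],
  [0.817, -0.493, 0, 0, 0, 0],
])

```text
time: 2.1
eef_pos: [0.5069, -0.1149, 0.2309]
eef_rot: [-0.0, 0.974, 0.227, -0.0]
ft_force: [-0.8, -0.3, 0.5]
width: -0.0
gripper_force: 0.0
```

Call:
carry_out([
  [0, 0, 0.1, 0, 0, 0],
  [0, 0, 0.2, 0, 0, 0],
  [0, 0, 0.3, 0, 0, 0],
  [0, 0, 0.38, 0, 0, 0],
  [0, 0, 0.42, 0, 0, 0],
  [0, 0, 0.42, 0, 0, 0],
])

```text
time: 2.85
eef_pos: [0.5059, -0.1164, 0.1258]
eef_rot: [-0.0, 0.974, 0.225, -0.001]
ft_force: [0.2, -0.1, 0.5]
width: 0.002
gripper_force: 0.0
```

```bash
python3 - <<'E'
from h import *
a=arm.snapshot("scene")[175:305,285:430,::-1];b=arm.snapshot("top")[192:322,262:407,::-1]
g=lambda i:np.clip(cv2.resize(i,None,fx=2.75,fy=2.75,interpolation=cv2.INTER_CUBIC)*1.4,0,255).astype('uint8')
cv2.imwrite("pics/c1.png",np.hstack([g(a),g(b)]))
E
```

```text
(no output)
```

View pics/c1.png

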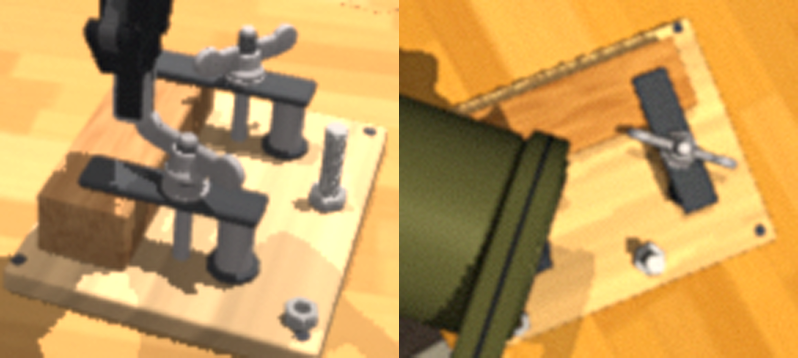

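The left view shows the closed fingertip just behind the far (+x) wing, on its +y side at about (125,112), and clear of it. I'll go down and start the orbit.

Call:
carry_out([
  [0, 0, 0.06, 0, 0, 0],
  [0, 0, 0.12, 0, 0, 0],
  [0, 0, 0.165, 0, 0, 0],
  [0, 0, 0.165, 0, 0, 0],
])

```text
time: 3.45
eef_pos: [0.5055, -0.1156, 0.0836]
eef_rot: [-0.001, 0.974, 0.226, -0.001]
ft_force: [-0.5, 0.2, -0.1]
width: -0.002
gripper_force: 0.0
```

```bash
cat > orb.py <<'E'
from h import *
M=rot([0,.97425,.22545,0])
def rows(a0,da,n=8,r=.036):
    p=lambda d:r*np.array([np.cos(np.radians(d)),np.sin(np.radians(d)),0])
    return [[*np.round(M.T@(p(a0-da*k)-p(a0))/.25,3)[:2].tolist(),0,0,0,0] for k in range(1,n+1)]
E
python3 -c "
from orb import *
for a in range(50,-272,-32): print(a,rows(a,4))"
```

```text
50 [[0.004, 0.009, 0, 0, 0, 0], [0.007, 0.019, 0, 0, 0, 0], [0.009, 0.029, 0, 0, 0, 0], [0.011, 0.039, 0, 0, 0, 0], [0.012, 0.049, 0, 0, 0, 0], [0.012, 0.059, 0, 0, 0, 0], [0.012, 0.069, 0, 0, 0, 0], [0.011, 0.079, 0, 0, 0, 0]]
18 [[-0.002, 0.01, 0, 0, 0, 0], [-0.004, 0.02, 0, 0, 0, 0], [-0.007, 0.029, 0, 0, 0, 0], [-0.011, 0.039, 0, 0, 0, 0], [-0.016, 0.048, 0, 0, 0, 0], [-0.021, 0.056, 0, 0, 0, 0], [-0.026, 0.065, 0, 0, 0, 0], [-0.032, 0.072, 0, 0, 0, 0]]
-14 [[-0.007, 0.007, 0, 0, 0, 0], [-0.014, 0.014, 0, 0, 0, 0], [-0.022, 0.021, 0, 0, 0, 0], [-0.03, 0.027, 0, 0, 0, 0], [-0.038, 0.032, 0, 0, 0, 0], [-0.047, 0.037, 0, 0, 0, 0], [-0.056, 0.041, 0, 0, 0, 0], [-0.066, 0.044, 0, 0, 0, 0]]
-46 [[-0.01, 0.003, 0, 0, 0, 0], [-0.019, 0.005, 0, 0, 0, 0], [-0.029, 0.006, 0, 0, 0, 0], [-0.039, 0.007, 0, 0, 0, 0], [-0.05, 0.007, 0, 0, 0, 0], [-0.06, 0.006, 0, 0, 0, 0], [-0.07, 0.005, 0, 0, 0, 0], [-0.079, 0.003, 0, 0, 0, 0]]
-78 [[-0.01, -0.003, 0, 0, 0, 0], [-0.019, -0.006, 0, 0, 0, 0], [-0.028, -0.01, 0, 0, 0, 0], [-0.037, -0.015, 0, 0, 0, 0], [-0.046, -0.02, 0, 0, 0, 0], [-0.054, -0.026, 
[... 774 characters left out ...]
 0, 0, 0, 0]]
-206 [[0.008, -0.006, 0, 0, 0, 0], [0.017, -0.011, 0, 0, 0, 0], [0.026, -0.016, 0, 0, 0, 0], [0.035, -0.02, 0, 0, 0, 0], [0.044, -0.023, 0, 0, 0, 0], [0.054, -0.026, 0, 0, 0, 0], [0.064, -0.028, 0, 0, 0, 0], [0.074, -0.03, 0, 0, 0, 0]]
-238 [[0.01, -0.001, 0, 0, 0, 0], [0.02, -0.001, 0, 0, 0, 0], [0.03, 0.0, 0, 0, 0, 0], [0.04, 0.001, 0, 0, 0, 0], [0.05, 0.004, 0, 0, 0, 0], [0.06, 0.006, 0, 0, 0, 0], [0.069, 0.01, 0, 0, 0, 0], [0.078, 0.014, 0, 0, 0, 0]]
-270 [[0.009, 0.005, 0, 0, 0, 0], [0.017, 0.01, 0, 0, 0, 0], [0.026, 0.016, 0, 0, 0, 0], [0.033, 0.022, 0, 0, 0, 0], [0.04, 0.029, 0, 0, 0, 0], [0.047, 0.037, 0, 0, 0, 0], [0.053, 0.045, 0, 0, 0, 0], [0.059, 0.053, 0, 0, 0, 0]]
```

Call:
carry_out([
  [0.004, 0.009, 0, 0, 0, 0],
  [0.007, 0.019, 0, 0, 0, 0],
  [0.009, 0.029, 0, 0, 0, 0],
  [0.011, 0.039, 0, 0, 0, 0],
  [0.012, 0.049, 0, 0, 0, 0],
  [0.012, 0.059, 0, 0, 0, 0],
  [0.012, 0.069, 0, 0, 0, 0],
  [0.011, 0.079, 0, 0, 0, 0],
])

```text
time: 4.45
eef_pos: [0.5174, -0.1323, 0.0848]
eef_rot: [-0.0, 0.974, 0.225, -0.0]
ft_force: [-1.7, 2.5, -0.2]
width: 0.002
gripper_force: 0.9
```

Light contact at about 3 N, as expected. Continuing.

Call:
carry_out([
  [-0.002, 0.01, 0, 0, 0, 0],
  [-0.004, 0.02, 0, 0, 0, 0],
  [-0.007, 0.029, 0, 0, 0, 0],
  [-0.011, 0.039, 0, 0, 0, 0],
  [-0.016, 0.048, 0, 0, 0, 0],
  [-0.021, 0.056, 0, 0, 0, 0],
  [-0.026, 0.065, 0, 0, 0, 0],
  [-0.032, 0.072, 0, 0, 0, 0],
])

```text
time: 5.45
eef_pos: [0.5187, -0.1523, 0.0851]
eef_rot: [0.0, 0.974, 0.225, 0.0]
ft_force: [0.7, 2.1, -1.1]
width: 0.004
gripper_force: 0.9
```

Call:
carry_out([
  [-0.007, 0.007, 0, 0, 0, 0],
  [-0.014, 0.014, 0, 0, 0, 0],
  [-0.022, 0.021, 0, 0, 0, 0],
  [-0.03, 0.027, 0, 0, 0, 0],
  [-0.038, 0.032, 0, 0, 0, 0],
  [-0.047, 0.037, 0, 0, 0, 0],
  [-0.056, 0.041, 0, 0, 0, 0],
  [-0.066, 0.044, 0, 0, 0, 0],
])

```text
time: 6.45
eef_pos: [0.5087, -0.1694, 0.0851]
eef_rot: [0.0, 0.974, 0.225, 0.0]
ft_force: [1.4, 2.0, -0.5]
width: -0.001
gripper_force: 1.1
```

Call:
carry_out([
  [-0.01, 0.003, 0, 0, 0, 0],
  [-0.019, 0.005, 0, 0, 0, 0],
  [-0.029, 0.006, 0, 0, 0, 0],
  [-0.039, 0.007, 0, 0, 0, 0],
  [-0.05, 0.007, 0, 0, 0, 0],
  [-0.06, 0.006, 0, 0, 0, 0],
  [-0.07, 0.005, 0, 0, 0, 0],
  [-0.079, 0.003, 0, 0, 0, 0],
])

```text
time: 7.45
eef_pos: [0.4912, -0.1789, 0.0851]
eef_rot: [0.0, 0.974, 0.225, 0.0]
ft_force: [2.2, 0.9, 0.0]
width: 0.002
gripper_force: 1.1
```

Call:
carry_out([
  [-0.01, -0.003, 0, 0, 0, 0],
  [-0.019, -0.006, 0, 0, 0, 0],
  [-0.028, -0.01, 0, 0, 0, 0],
  [-0.037, -0.015, 0, 0, 0, 0],
  [-0.046, -0.02, 0, 0, 0, 0],
  [-0.054, -0.026, 0, 0, 0, 0],
  [-0.061, -0.033, 0, 0, 0, 0],
  [-0.069, -0.04, 0, 0, 0, 0],
])

```text
time: 8.45
eef_pos: [0.471, -0.1773, 0.085]
eef_rot: [0.0, 0.974, 0.225, -0.0]
ft_force: [2.2, 0.1, 0.3]
width: -0.001
gripper_force: 0.8
```

Call:
carry_out([
  [-0.007, -0.007, 0, 0, 0, 0],
  [-0.013, -0.015, 0, 0, 0, 0],
  [-0.019, -0.024, 0, 0, 0, 0],
  [-0.024, -0.032, 0, 0, 0, 0],
  [-0.028, -0.041, 0, 0, 0, 0],
  [-0.032, -0.051, 0, 0, 0, 0],
  [-0.035, -0.06, 0, 0, 0, 0],
  [-0.037, -0.07, 0, 0, 0, 0],
])

```text
time: 9.45
eef_pos: [0.4551, -0.1655, 0.085]
eef_rot: [0.0, 0.974, 0.225, -0.0]
ft_force: [0.6, -1.5, -0.5]
width: 0.0
gripper_force: 1.0
```

Call:
carry_out([
  [-0.002, -0.01, 0, 0, 0, 0],
  [-0.003, -0.02, 0, 0, 0, 0],
  [-0.003, -0.03, 0, 0, 0, 0],
  [-0.003, -0.04, 0, 0, 0, 0],
  [-0.002, -0.05, 0, 0, 0, 0],
  [0.0, -0.06, 0, 0, 0, 0],
  [0.003, -0.07, 0, 0, 0, 0],
  [0.006, -0.079, 0, 0, 0, 0],
])

```text
time: 10.45
eef_pos: [0.4477, -0.147, 0.085]
eef_rot: [-0.0, 0.974, 0.225, -0.0]
ft_force: [0.5, -1.8, 0.2]
width: 0.001
gripper_force: 0.8
```

```bash
python3 -c "
from orb import *
for a in range(-174,-340,-12): print(a,rows(a,3,4))"
```

```text
-174 [[0.003, -0.007, 0, 0, 0, 0], [0.006, -0.014, 0, 0, 0, 0], [0.009, -0.021, 0, 0, 0, 0], [0.013, -0.027, 0, 0, 0, 0]]
-186 [[0.004, -0.006, 0, 0, 0, 0], [0.009, -0.012, 0, 0, 0, 0], [0.013, -0.018, 0, 0, 0, 0], [0.019, -0.024, 0, 0, 0, 0]]
-198 [[0.005, -0.005, 0, 0, 0, 0], [0.011, -0.01, 0, 0, 0, 0], [0.017, -0.015, 0, 0, 0, 0], [0.023, -0.019, 0, 0, 0, 0]]
-210 [[0.006, -0.004, 0, 0, 0, 0], [0.013, -0.008, 0, 0, 0, 0], [0.02, -0.011, 0, 0, 0, 0], [0.027, -0.014, 0, 0, 0, 0]]
-222 [[0.007, -0.003, 0, 0, 0, 0], [0.014, -0.005, 0, 0, 0, 0], [0.022, -0.007, 0, 0, 0, 0], [0.029, -0.008, 0, 0, 0, 0]]
-234 [[0.007, -0.001, 0, 0, 0, 0], [0.015, -0.002, 0, 0, 0, 0], [0.022, -0.002, 0, 0, 0, 0], [0.03, -0.002, 0, 0, 0, 0]]
-246 [[0.008, 0.0, 0, 0, 0, 0], [0.015, 0.001, 0, 0, 0, 0], [0.022, 0.003, 0, 0, 0, 0], [0.03, 0.004, 0, 0, 0, 0]]
-258 [[0.007, 0.002, 0, 0, 0, 0], [0.014, 0.004, 0, 0, 0, 0], [0.021, 0.007, 0, 0, 0, 0], [0.028, 0.01, 0, 0, 0, 0]]
-270 [[0.007, 0.003, 0, 0, 0, 0], [0.013, 0.007, 0, 0, 0, 0], [0.019, 0.011, 0, 0, 0, 0], [0.026, 0.016, 0, 0, 0, 0]]
-282 [[0.006, 0.005, 0, 0, 0, 0], [0.011, 0.01, 0, 0, 0, 0], [0.017, 0.015, 0, 0, 0, 0], [0.022, 0.021, 0, 0, 0, 0]]
-294 [[0.005, 0.006, 0, 0, 0, 0], [0.009, 0.012, 0, 0, 0, 0], [0.013, 0.018, 0, 0, 0, 0], [0.017, 0.025, 0, 0, 0, 0]]
-306 [[0.003, 0.007, 0, 0, 0, 0], [0.006, 0.014, 0, 0, 0, 0], [0.009, 0.021, 0, 0, 0, 0], [0.011, 0.028, 0, 0, 0, 0]]
-318 [[0.002, 0.007, 0, 0, 0, 0], [0.003, 0.015, 0, 0, 0, 0], [0.004, 0.022, 0, 0, 0, 0], [0.005, 0.03, 0, 0, 0, 0]]
-330 [[0.0, 0.008, 0, 0, 0, 0], [0.0, 0.015, 0, 0, 0, 0], [-0.0, 0.023, 0, 0, 0, 0], [-0.001, 0.03, 0, 0, 0, 0]]
```

Call:
carry_out([
  [0.003, -0.007, 0, 0, 0, 0],
  [0.006, -0.014, 0, 0, 0, 0],
  [0.009, -0.021, 0, 0, 0, 0],
  [0.013, -0.027, 0, 0, 0, 0],
])

```text
time: 10.95
eef_pos: [0.4477, -0.1395, 0.085]
eef_rot: [-0.0, 0.974, 0.225, -0.0]
ft_force: [0.6, -1.9, 0.6]
width: -0.001
gripper_force: 0.7
```

Call:
carry_out([
  [0.004, -0.006, 0, 0, 0, 0],
  [0.009, -0.012, 0, 0, 0, 0],
  [0.013, -0.018, 0, 0, 0, 0],
  [0.019, -0.024, 0, 0, 0, 0],
])

```text
time: 11.45
eef_pos: [0.4494, -0.1321, 0.085]
eef_rot: [-0.0, 0.974, 0.225, -0.0]
ft_force: [-0.6, -2.6, -0.6]
width: -0.001
gripper_force: 0.8
```

Call:
carry_out([
  [0.005, -0.005, 0, 0, 0, 0],
  [0.011, -0.01, 0, 0, 0, 0],
  [0.017, -0.015, 0, 0, 0, 0],
  [0.023, -0.019, 0, 0, 0, 0],
])

```text
time: 11.95
eef_pos: [0.4525, -0.1252, 0.085]
eef_rot: [-0.0, 0.974, 0.225, -0.0]
ft_force: [-1.1, -1.1, -0.6]
width: 0.001
gripper_force: 0.8
```

```bash
python3 - <<'E'
from h import *
a=arm.snapshot("scene")[175:305,285:430,::-1]
cv2.imwrite("pics/c2.png",np.clip(cv2.resize(a,None,fx=4.1,fy=4.1,interpolation=cv2.INTER_CUBIC)*1.4,0,255).astype('uint8'))
E
```

```text
(no output)
```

View pics/c2.png

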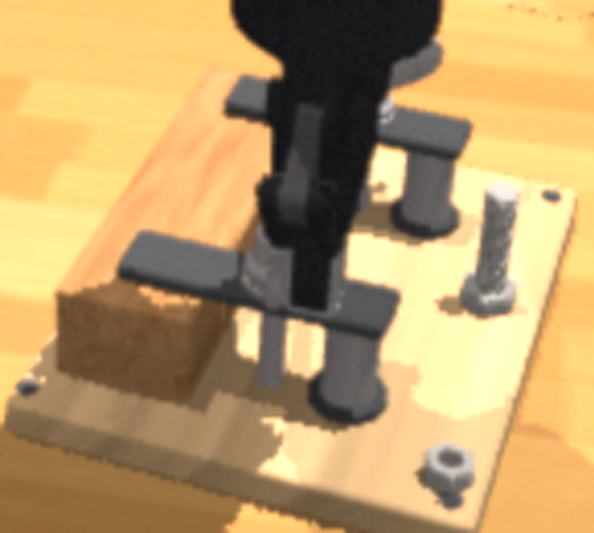

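The finger hides the nut at about (290,250), and the bolt and hex nut are undisturbed. I'm still stroking at about 2 N, so I'll go on in short moves and watch the force.

Call:
carry_out([
  [0.006, -0.004, 0, 0, 0, 0],
  [0.013, -0.008, 0, 0, 0, 0],
])

```text
time: 12.25
eef_pos: [0.4546, -0.1221, 0.085]
eef_rot: [-0.0, 0.974, 0.225, -0.0]
ft_force: [-0.5, -1.6, 0.0]
width: 0.003
gripper_force: 0.8
```

Call:
carry_out([
  [0.007, -0.003, 0, 0, 0, 0],
  [0.014, -0.006, 0, 0, 0, 0],
])

```text
time: 12.5
eef_pos: [0.457, -0.1192, 0.085]
eef_rot: [-0.0, 0.974, 0.225, -0.0]
ft_force: [-1.9, -2.6, -0.1]
width: 0.002
gripper_force: 1.0
```

Call:
carry_out([
  [0.007, -0.003, 0, 0, 0, 0],
  [0.014, -0.005, 0, 0, 0, 0],
])

```text
time: 12.75
eef_pos: [0.4596, -0.1166, 0.085]
eef_rot: [-0.0, 0.974, 0.225, -0.0]
ft_force: [-1.6, -3.1, -0.3]
width: 0.001
gripper_force: 1.0
```

Call:
carry_out([
  [0.008, -0.002, 0, 0, 0, 0],
  [0.015, -0.003, 0, 0, 0, 0],
])

```text
time: 13.0
eef_pos: [0.4627, -0.1142, 0.085]
eef_rot: [-0.0, 0.974, 0.225, -0.0]
ft_force: [-1.8, -1.6, 0.1]
width: -0.001
gripper_force: 1.0
```

Call:
carry_out([
  [0.007, -0.001, 0, 0, 0, 0],
  [0.015, -0.002, 0, 0, 0, 0],
])

```text
time: 13.25
eef_pos: [0.4658, -0.1121, 0.085]
eef_rot: [-0.0, 0.974, 0.225, -0.0]
ft_force: [-1.7, -1.4, 0.3]
width: -0.002
gripper_force: 1.0
```

Call:
carry_out([
  [0.008, 0, 0, 0, 0, 0],
  [0.015, 0, 0, 0, 0, 0],
])

```text
time: 13.5
eef_pos: [0.4693, -0.1104, 0.085]
eef_rot: [-0.0, 0.974, 0.225, -0.0]
ft_force: [-2.8, -1.1, -1.2]
width: -0.003
gripper_force: 0.9
```

Call:
carry_out([
  [0.008, 0.001, 0, 0, 0, 0],
  [0.015, 0.003, 0, 0, 0, 0],
])

```text
time: 13.75
eef_pos: [0.4727, -0.1095, 0.0849]
eef_rot: [-0.0, 0.974, 0.225, -0.0]
ft_force: [-2.2, -0.8, 0.4]
width: -0.0
gripper_force: 1.2
```

Now at about −252°.

Call:
carry_out([
  [0.007, 0.001, 0, 0, 0, 0],
  [0.015, 0.003, 0, 0, 0, 0],
])

```text
time: 14.0
eef_pos: [0.4764, -0.1085, 0.0849]
eef_rot: [-0.0, 0.974, 0.225, -0.0]
ft_force: [-3.3, -2.1, -0.4]
width: -0.002
gripper_force: 1.2
```

Call:
carry_out([
  [0.007, 0.002, 0, 0, 0, 0],
  [0.014, 0.004, 0, 0, 0, 0],
])

```text
time: 14.25
eef_pos: [0.4803, -0.1079, 0.085]
eef_rot: [-0.0, 0.974, 0.225, -0.0]
ft_force: [-2.1, -0.8, -0.1]
width: 0.002
gripper_force: 1.1
```

Call:
carry_out([
  [0.007, 0.003, 0, 0, 0, 0],
  [0.014, 0.006, 0, 0, 0, 0],
])

```text
time: 14.5
eef_pos: [0.4842, -0.1077, 0.0851]
eef_rot: [-0.0, 0.974, 0.225, 0.0]
ft_force: [-3.1, -0.1, 0.2]
width: -0.002
gripper_force: 1.0
```

Now at about −270°.

Call:
carry_out([
  [0.007, 0.003, 0, 0, 0, 0],
  [0.013, 0.007, 0, 0, 0, 0],
])

```text
time: 14.75
eef_pos: [0.4879, -0.1079, 0.0851]
eef_rot: [-0.0, 0.974, 0.225, 0.0]
ft_force: [-2.3, 0.2, 0.5]
width: 0.003
gripper_force: 1.0
```

Call:
carry_out([
  [0.006, 0.004, 0, 0, 0, 0],
  [0.013, 0.009, 0, 0, 0, 0],
])

```text
time: 15.0
eef_pos: [0.4918, -0.1085, 0.0851]
eef_rot: [-0.0, 0.974, 0.225, 0.0]
ft_force: [-2.5, 0.4, 0.7]
width: -0.0
gripper_force: 0.9
```

Call:
carry_out([
  [0.006, 0.005, 0, 0, 0, 0],
  [0.011, 0.01, 0, 0, 0, 0],
])

```text
time: 15.25
eef_pos: [0.4955, -0.1096, 0.0851]
eef_rot: [-0.0, 0.974, 0.225, 0.0]
ft_force: [-2.1, 0.2, -0.8]
width: 0.003
gripper_force: 0.9
```

Call:
carry_out([
  [0.006, 0.005, 0, 0, 0, 0],
  [0.011, 0.011, 0, 0, 0, 0],
])

```text
time: 15.5
eef_pos: [0.4991, -0.1109, 0.0851]
eef_rot: [-0.0, 0.974, 0.225, 0.0]
ft_force: [-0.7, 1.5, 0.5]
width: 0.005
gripper_force: 0.8
```

Now at about −294°, force still at the running level.

Call:
carry_out([
  [0.005, 0.006, 0, 0, 0, 0],
  [0.009, 0.012, 0, 0, 0, 0],
])

```text
time: 15.75
eef_pos: [0.5024, -0.1126, 0.0851]
eef_rot: [-0.0, 0.974, 0.225, 0.0]
ft_force: [-2.4, 0.8, 0.4]
width: -0.0
gripper_force: 0.8
```

Call:
carry_out([
  [0.004, 0.006, 0, 0, 0, 0],
  [0.008, 0.013, 0, 0, 0, 0],
])

```text
time: 16.0
eef_pos: [0.5053, -0.1145, 0.085]
eef_rot: [-0.0, 0.974, 0.225, -0.0]
ft_force: [-1.9, 1.6, -0.6]
width: -0.001
gripper_force: 1.1
```

Now at about −306°.

Call:
carry_out([
  [0.003, 0.007, 0, 0, 0, 0],
  [0.006, 0.014, 0, 0, 0, 0],
])

```text
time: 16.25
eef_pos: [0.5064, -0.1157, 0.0847]
eef_rot: [-0.002, 0.974, 0.225, -0.002]
ft_force: [-6.0, 6.3, 4.1]
width: -0.003
gripper_force: 4.3
```

The force has jumped to about 9 N and motion has stalled after about 5.8 rad of nut travel, which agrees with the 9–10 mm height measured. I'll hold to confirm.

Call:
carry_out([
  [0, 0.003, 0, 0, 0, 0],
  [0, 0.003, 0, 0, 0, 0],
])

```text
time: 16.5
eef_pos: [0.5064, -0.1157, 0.0848]
eef_rot: [-0.002, 0.974, 0.225, -0.002]
ft_force: [-5.8, 7.1, 3.1]
width: -0.004
gripper_force: 4.3
```

Snug, at rest, about 10 N. Backing off and lifting away.

Call:
carry_out([
  [-0.01, -0.025, 0, 0, 0, 0],
  [-0.015, -0.05, 0, 0, 0, 0],
  [-0.015, -0.06, 0, 0, 0, 0],
  [-0.015, -0.06, -0.1, 0, 0, 0],
  [-0.015, -0.06, -0.25, 0, 0, 0],
  [-0.015, -0.06, -0.4, 0, 0, 0],
  [-0.1, 0.05, -0.5, 0, 0, 0],
  [-0.3, 0.15, -0.5, 0, 0, 0],
])

```text
time: 17.5
eef_pos: [0.4615, -0.1863, 0.2131]
eef_rot: [0.003, 0.974, 0.227, 0.004]
ft_force: [0.4, -1.9, -0.2]
width: -0.001
gripper_force: 0.0
```

Call:
carry_out([
  [-0.2, 0.1, 0, 0, 0, 0],
  [-0.4, 0.2, 0, 0, 0, 0],
  [-0.6, 0.3, 0, 0, 0, 0],
  [-0.8, 0.5, 0, 0, 0, 0],
  [-0.9, 0.6, 0, 0, 0, 0],
  [-0.9, 0.6, 0, 0, 0, 0],
])

```text
time: 18.25
eef_pos: [0.3208, -0.4218, 0.2102]
eef_rot: [0.001, 0.975, 0.223, 0.0]
ft_force: [0.4, 0.9, 0.4]
width: 0.003
gripper_force: 0.0
```

```bash
python3 - <<'E'
from h import *
a=arm.snapshot("scene")[175:305,285:430,::-1];b=arm.snapshot("top")[192:322,262:407,::-1]
g=lambda i:np.clip(cv2.resize(i,None,fx=2.75,fy=2.75,interpolation=cv2.INTER_CUBIC)*1.4,0,255).astype('uint8')
cv2.imwrite("pics/c3.png",np.hstack([g(a),g(b)]))
E
```

```text
(no output)
```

View pics/c3.png

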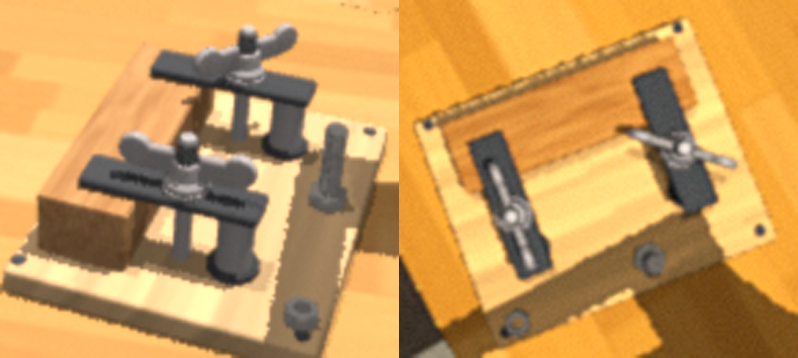

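The loose nut now sits as low as its neighbour, with the same dark stud showing at (188,150) as at (247,40). The tight nut, bolt and hex nut are unmoved.

```bash
python3 -c "
from bench import arm
print(arm.sign_off())"
```

```text
the job is handed in; nothing more can be done
None
```

I stroked the loose wing nut about 5.8 rad clockwise until it came up snug at about 10 N; the final pictures show it level with the tight nut, with that nut, the bolt and the small nut where they were (the tape measure was not in those views), and the job is handed in with no verdict returned.

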